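Find the blade case that rattles

TASK

One of the three sealed blade cases standing on the bench has a loose blade stack inside and rattles when it is shaken or tipped end to end. Find out which by handling them, stand the two silent cases fully home in the two slots of the dock (the rattling one must never go into it), and finish still holding the rattling case upright and still in the gripper over the shallow steel tray, well clear above it, for the inspector to take. Leave everything else where it is.

Things in the scene. Friction and masses are not known exactly. Their poses are not given: they have to be found in the camera images.
- case_1_center (a point): centre, half-way up (50 mm above its underside), of one of three identical sealed flat steel blade cases standing on edge: 110 mm long (x), 34 mm thick (y), 100 mm tall (z), about 0.55 kg, plain flat faces, a dark lid seam near the top and small latches at both ends. Grip it from above across the 34 mm. Any one of the three may be the one that rattles
- case_2_center (a point): centre of another of the three identical cases (see case_1_center), axes and sizes alike. In two of the three the blades are packed tight and nothing moves. In one, any of them, a loose stack of about 0.26 kg can slide 40 mm lengthwise (x) either way from the middle and hop 6 mm; sight does not tell which, nor does weight (each varies by 15 %)
- case_3_center (a point): centre of another of the three identical cases (see case_1_center). The loose stack, wherever it is, slides when its case is tipped end-up over 5 degrees or shaken briskly lengthwise, knocks on the end and stays there when levelled: the moment at the wrist about the thickness axis (y) then differs by some 0.2 N m between stack at one end and at the other
- slot_a (a point): middle of the floor of one of the two like slots of the fixed steel dock: 114 mm long (x), 37 mm wide (y), open upward (z). Its walls rise 42 mm straight from the floor, then flare outward as lead-in lips up to 53 mm. The floor lies 4 mm above the bench. The slots lie side by side, 100 mm apart along y
- slot_b (a point): middle of the floor of the other slot of the dock, like slot_a. A case fully home rests on the floor, its centre 50 mm above this point, and about half of it stands out above the dock. Any case fits either slot, either way round
- tray: shallow open stainless tray that does not move, 240 x 110 mm with an 18 mm high rim, on the bench beyond the cases; origin at the centre of its underside, x along its 240 mm side, y along its 110 mm side. It lies crosswise in front of the robot
- tweezers: bystander: steel tweezers 123 mm long lying in the tray (origin under its middle)
- spray_bottle: bystander: spray bottle, 66 x 76 x 188 mm, standing beyond the dock (origin under its middle)
- tally_counter: bystander: round metal hand counter, 54 x 55 x 19 mm (origin under its middle)
- label_roll: bystander: roll of white labels, 77 mm across, 55 mm high (origin under its middle)
There are look-alikes about, which are no part of the job. What is shaped like the part that bears case_1_center but orange is not meant.

How it is judged:
By the outcome, as a careful person would: the job done as asked, in the order asked, and still so for the second after the job is handed in, while the arm keeps its last pose, push and grip.
It also fails if it takes over 72 s, if anything falls off the work surface, if the arm or the gripper's body presses on something with over 40 N, if the wrist force passes 120 N, or if a joint passes its speed limit or range.

ROBOT

A 6-joint arm with a two-finger parallel gripper is mounted at the origin on a cart in front of the work surface, level with it; the furniture and walls round the work are solid. World frame = base frame: x ahead of the robot, y to its left, z up, the work surface at z = 0. Lengths are in mm, angles in rad, forces in N, time in s.
With the tool pointing down it reaches from about 275 to 725 mm from the base axis. Payload 15.9 kg.
Tool frame: the origin (TCP) lies at the very end of the fingers, on their centre line; the grasp point (between the pads) lies 19 mm behind it; z points along the fingers, x is the direction in which the jaws open and shut, and the axes are right-handed (so a half turn about z gives the same grasp; the last joint's range is limited). The gripper opens to 85 mm and grips with 20 to 120 N. Pads are 22 mm wide; open, the fingers measure 114 mm over their backs; the gripper's body (76 mm by 85 mm) begins 54 mm behind the grasp point. The pads swing forward as they close: fully open they stand 13 mm farther back than shut.
Start: joints at [-1.331, 0.213, -0.034, 1.323, 0, 1.571], TCP at [118.749, -485.679, 231.306] pointing down, gripper open.
Joint ranges: [-2.98, 2.98], [-0.74, 1.72], [-1.14, 1.35], [-2.1, 2.04], [-1.57, 1.44], [-3.14, 3.14]. Speed limits (rad/s): [1.89, 1.89, 2.39, 2.57, 3.14, 3.14].

INTERFACE

Orientations are given as a unit quaternion [x, y, z, w].
In Python, from cell import ctrl gives the robot as it stands. The module is installed in compiled form; this text tells all that it offers.
- The arm moves only by the tool drive_tool, never from a script. Its argument "rows" is one flat list of numbers, 7 for each row, row after row: the opening, from 0 (shut) to 1 (fully open), then the shift along the tool's x, y, z in units of 30 mm (1.0 is 30 mm), then the turn, a rotation vector about the tool's x, y, z in units of 10 degrees (1.0 is 10 degrees). In form: [claw, x, y, z, wx, wy, wz, claw, x, y, z, wx, wy, wz, ...]. A call has 1 to 5 rows; each row is the pose to reach, as a shift and turn from the pose measured when the call began, along the tool's axes at that moment; what a row does not reach only later rows make up. A row lasts 1/8 s, in which the tool goes at most 62.5 mm and 10.7 degrees, less where a joint would pass 70% of its speed; a pose out of reach is approached as far as the arm can. A call with a gripper value outside its range is refused whole. The fingers move at their own pace and stop on an object; the grip force is fixed at half the most. Time passes only in rows, so rows that repeat a pose let the fingers close. It gives the time, the measured TCP pose, the force and the opening at its end, in the units of the state.
- ctrl.state(): the state, without advancing time (a new reading comes with each control period).
- ctrl.read_camera(name): name is "scene" or "top" or "wrist"; returns (picture, depth): 384x512x3 uint8, red, green, blue; 384x512 float32, mm along the optical axis (not along the pixel's ray), 0 where there is no reading.
- ctrl.camera_info(name): a dict with "intrinsics" (3x3 intrinsics, pixels), "k1" (the pictures are not rectified: a ray, as slopes to the right and down, at radius r is drawn at 1 + k1 r^2 times it, then the intrinsics apply), "pose" (4x4, takes a point from camera to world coordinates). Camera axes: x right, y down, z forward; pixel columns grow to the right and rows downward; lengths in mm; the calibration is good to about 2 mm. A picture is of the moment at which its call begins: read the wrist's pose just before it. camera_info takes no time and is no camera call; for the wrist camera it gives the pose at the moment of the call.
- ctrl.job_done(): hands the job in, once; it reports no verdict.
Trained networks look in the newest picture that a camera, given by its name, has taken for a name from the list of things; names that differ only in an ending like _2 or _b are one class to them, and where a whole thing is asked for, a point or a joint stands for the part that bears it (a point fixed in the world has none). Each returns a list of dicts, best first, with "p" (0 to 1); they miss things now and then, are a little off and sometimes report something else, mostly with a low value. They report only what shows in the picture. A call takes as long as a camera call. They do not tell look-alikes from the thing itself.
- ctrl.look_for(target, camera): "point" ([row, column] in pixels, amid what is visible of it).
- ctrl.silhouettes(target, camera): "region" (384x512 bool, what is visible of it) and "point" ([row, column] in pixels, amid what is visible of it).
- ctrl.mark_of(target, camera): "point" ([row, column] in pixels: a listed point, or the origin of a listed thing).
The state is a dict: "t": time; "joint_pos": joint angles; "qvel": joint speeds; "tau": joint torques, N m; "position": TCP position; "tool_rot": TCP orientation; "ft_force": force on the tool from outside, world axes, zero at the start; "moment": the same for the moment, N m; "opening": opening from 0.0 (shut) to 1.0 (fully open).
Only numpy, scipy, OpenCV 4.12 (cv2) and the standard library are available. Lean on these libraries where they do the work, as an engineer would, in place of code of your own. Each camera call takes 0.05 s, during which the arm holds its last target.

## Working session

There is one attempt and no reset: what is moved stays moved. The work goes in short steps, Python scripts to look and compute and a tool call to move; the robot and the scene stay as the last step left them, time stands still between calls to the robot, and variables do not carry over. Pictures are saved under pics/ and viewed, and the job is handed in when it is done.

Besides the shell and the picture viewer there is one more tool, called after "Emit:" by a JSON object that holds its "name" and its "arguments", one argument or row to a line. drive_tool: Moves the arm, as the interface text tells. Its arguments: {"type":"object","properties":{"rows":{"type":"array","items":{"type":"number"}}},"required":["rows"]}

```bash
mkdir -p pics; cat > h.py <<'E'
import numpy as np, cv2
from cell import ctrl
from scipy.spatial.transform import Rotation as R
def ray(name,info,rc):
    K=np.array(info["intrinsics"]);k1=info["k1"]
    d=np.array([(rc[1]-K[0,2])/K[0,0],(rc[0]-K[1,2])/K[1,1]])
    u=d.copy()
    for _ in range(20): u=d/(1+k1*(u@u))
    return np.array([u[0],u[1],1.0])
def pt(info,rc,z):
    """point on ray at optical depth z"""
    T=np.array(info["pose"]);return T[:3,:3]@(ray(None,info,rc)*z)+T[:3,3]
def plane(info,rc,h):
    T=np.array(info["pose"]);d=T[:3,:3]@ray(None,info,rc);o=T[:3,3]
    return o+d*(h-o[2])/d[2]
def cloud(info,depth):
    K=np.array(info["intrinsics"]);k1=info["k1"]
    H,W=depth.shape
    c,r=np.meshgrid(np.arange(W),np.arange(H))
    d=np.stack([(c-K[0,2])/K[0,0],(r-K[1,2])/K[1,1]],-1);u=d.copy()
    for _ in range(20): u=d/(1+k1*(u**2).sum(-1,keepdims=True))
    p=np.concatenate([u,np.ones((H,W,1))],-1)*depth[...,None]
    T=np.array(info["pose"]);return p@T[:3,:3].T+T[:3,3]
E
python3 - <<'E'
from h import *
s=ctrl.state();print({k:np.round(v,3).tolist() for k,v in s.items()})
for n in ["scene","top","wrist"]:
    im,d=ctrl.read_camera(n)
    cv2.imwrite(f"pics/{n}0.png",im[...,::-1]);np.save(f"{n}0.npy",d)
    i=ctrl.camera_info(n);print(n,np.round(i["pose"],2).tolist(),i["k1"])
    if n=="wrist":continue
    for t in ["case_1_center","slot_a","tray","spray_bottle","tally_counter","label_roll"]:
        for m in ctrl.mark_of(t,n)[:5]: 
            print(n,t,round(m["p"],2),np.round(m["point"],1), np.round(plane(i,m["point"],50 if 'case' in t else 4),0))
print(ctrl.state()["t"])
E
```

```text
{'t': 0.0, 'joint_pos': [-1.331, 0.213, -0.035, 1.324, 0.0, 1.571], 'qvel': [0.001, 0.001, 0.0, -0.001, 0.001, 0.003], 'tau': [0.003, -68.616, 48.712, 0.017, 0.0, -0.0], 'position': [118.678, -485.364, 230.811], 'tool_rot': [0.787, -0.617, -0.0, -0.0], 'ft_force': [-0.556, -0.33, -0.672], 'moment': [0.012, -0.018, 0.047], 'opening': 1.0}
scene [[0.52, -0.42, 0.74, -906.17], [-0.86, -0.27, 0.44, -1081.61], [0.02, -0.86, -0.5, 1039.43], [0.0, 0.0, 0.0, 1.0]] -0.1684504851690856
scene case_1_center 0.96 [253.6 378.2] [ 387. -752.   50.]
scene case_1_center 0.72 [206.8 291.7] [ 487. -371.   50.]
scene slot_a 0.69 [184.  178.4] [450. 153.   4.]
scene slot_a 0.6 [179.3 158.8] [436. 251.   4.]
scene tray 0.59 [181. 232.] [594. -24.   4.]
scene tray 0.51 [160.3 175.7] [614. 306.   4.]
scene spray_bottle 0.6 [157.7 178.7] [642. 312.   4.]
scene spray_bottle 0.44 [205.4 314.3] [ 609. -409.    4.]
scene tally_counter 0.6 [162.8 197.4] [648. 206.   4.]
scene label_roll 0.64 [200.9 316.5] [ 644. -401.    4.]
top [[0.0, -1.0, 0.1, 389.66], [-1.0, -0.0, 0.02, -229.99], [-0.02, -0.1, -0.99, 1403.28], [0.0, 0.0, 0.0, 1.0]] 0.005740196299549638
top case_1_center 0.88 [202.5 302.6] [ 482. -363.   50.]
top case_1_center 0.83 [229.8 415.3] [ 385. -764.   50.]
top slot_a 0.87 [217.8 170.2] [426. 130.   4.]
top slot_a 0.63 [214.9 141.1] [437. 241.   4.]
top tray 0.68 [169.6 205.5] [609.   0.   4.]
top spray_bottle 0.65 [161.  118.3] [642. 335.   4.]
top tally_counter 0.68 [161.1 147. ] [642. 225.   4.]
top tally_counter 0.38 [201.4 226.6] [488. -82.   4.]
top label_roll 0.6 [165.  310.1] [ 627. -397.    4.]
wrist [[0.24, -0.93, -0.26, 186.35], [-0.97, -0.23, -0.06, -469.78], [0.0, 0.27, -0.96, 373.81], [0.0, 0.0, 0.0, 1.0]] -0.039591126666109415
0.75
```

View pics/scene0.png

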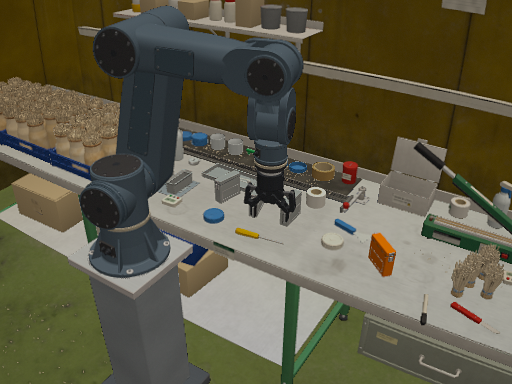

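View pics/top0.png

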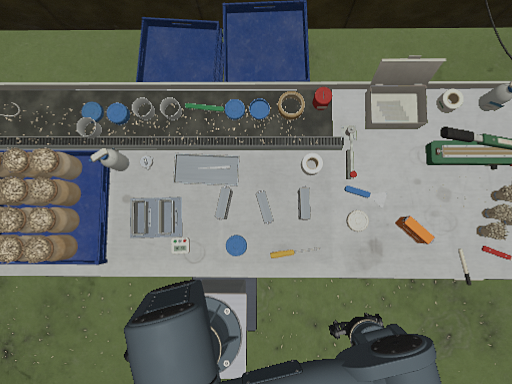

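View pics/wrist0.png

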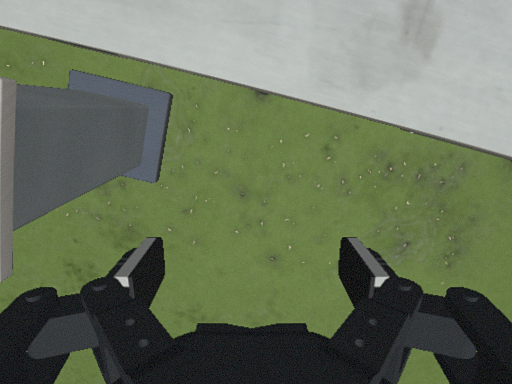

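```bash
python3 - <<'E'
from h import *
i=ctrl.camera_info("top");d=np.load("top0.npy");P=cloud(i,d)
im=cv2.imread("pics/top0.png")
print("bench z",np.median(P[225:235,330:345,2]), P[205,225],P[203,305])
for n,(a,b,c,e) in dict(c1=(180,230,205,245),c2=(180,230,246,284),c3=(180,230,288,322)).items():
    Q=P[a:b,c:e].reshape(-1,3);Q=Q[(Q[:,2]>88)&(Q[:,2]<112)]
    (cx,cy),(w,h),ang=cv2.minAreaRect(Q[:,:2].astype(np.float32))
    print(n,len(Q),np.round(Q.mean(0),1),"rect",np.round([cx,cy,w,h,ang],1))
Q=P[190:245,125:190];
for lo,hi in[(-5,15),(15,40),(40,62)]:
    m=(Q[...,2]>lo)&(Q[...,2]<hi);q=Q[m];print(lo,hi,m.sum(),q[:,:2].min(0).round(),q[:,:2].max(0).round(),np.median(q[:,2]))
Q=P[140:190,165:250].reshape(-1,3);print("tray z",np.percentile(Q[:,2],[5,50,95]))
big=cv2.resize(im[150:260,90:340],None,fx=3.2,fy=3.2,interpolation=cv2.INTER_CUBIC);cv2.imwrite("pics/topbig.png",big)
z=np.clip(P[150:260,90:340,2],-10,120);z=((z+10)*1.9).astype(np.uint8);cv2.imwrite("pics/topz.png",cv2.resize(z,None,fx=3.2,fy=3.2,interpolation=0))
E
```

```text
bench z -0.5840362325023989 [469.0730604  -86.15762746  98.17758217] [ 476.43253227 -365.91629856  102.96983138]
c1 324 [479.2 -77.2  99.1] rect [479.5 -76.9  34.4 117.3  77.6]
c2 317 [ 465.1 -223.8   99.5] rect [ 465.9 -223.7  118.4   34.    16.2]
c3 327 [ 478.7 -364.7   99.2] rect [ 479.2 -364.9  116.7   34.3    1.2]
-5 15 2714 [328.  56.] [532. 307.] 2.6662313017261567
15 40 313 [329.  58.] [492. 257.] 21.323890478349767
40 62 474 [366. 108.] [497. 262.] 52.15924214433653
tray z [-3.37968838  2.49073928 18.42638699]
```

View pics/topbig.png

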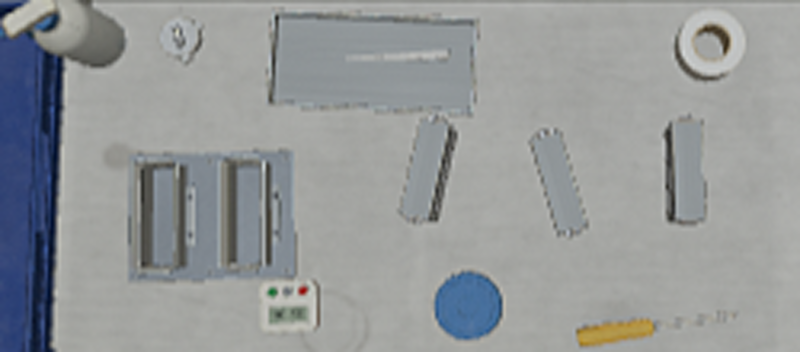

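View pics/topz.png

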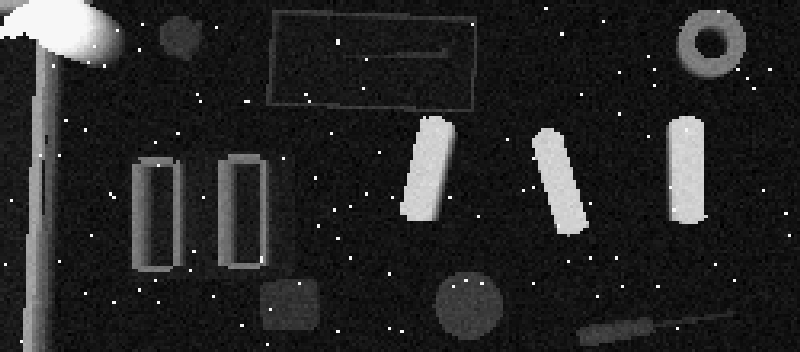

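```bash
cat >> h.py <<'E'
def Rt(yaw):
    c,s=np.cos(np.radians(yaw)),np.sin(np.radians(yaw))
    return np.array([[c,s,0],[s,-c,0],[0,0,-1.]])
def plan(pos,yaw):
    s=ctrl.state();R0=R.from_quat(s["tool_rot"])
    d=R0.inv().apply(np.array(pos)-s["position"])/30
    w=np.degrees((R0.inv()*R.from_matrix(Rt(yaw))).as_rotvec())/10
    print("t",round(s["t"],2),"pos",np.round(s["position"],1),"yaw",yawnow(s),"J",np.round(s["joint_pos"],2),"-> shift",np.round(d,2),"turn",np.round(w,2))
def yawnow(s=None):
    s=s or ctrl.state();x=R.from_quat(s["tool_rot"]).as_matrix()[:,0];return round(float(np.degrees(np.arctan2(x[1],x[0]))),2)
E
python3 - <<'E'
from h import *
i=ctrl.camera_info("top");d=np.load("top0.npy");P=cloud(i,d)
for n,(a,b,c,e) in dict(left=(196,238,128,150),right=(196,238,155,176)).items():
    Q=P[a:b,c:e].reshape(-1,3);Q=Q[(Q[:,2]>44)&(Q[:,2]<70)]
    print(n,len(Q),np.round(cv2.minAreaRect(Q[:,:2].astype(np.float32))[0],1),cv2.minAreaRect(Q[:,:2].astype(np.float32))[1:],Q.min(0).round(),Q.max(0).round())
plan([479,-77,230],77.6);plan([479,-77,230],-102.4)
E
```

```text
left 216 [429.7 234.9] ((128.21405029296875, 54.78818893432617), 1.9088554382324219) [366. 206.  44.] [493. 262.  63.]
right 220 [433.3 135.9] ((127.65373229980469, 53.0673713684082), 1.7756320238113403) [370. 108.  44.] [497. 164.  63.]
t 0.75 pos [ 118.8 -485.7  231.3] yaw -76.26 J [-1.33  0.21 -0.03  1.32  0.    1.57] -> shift [-10.38 -14.9    0.04] turn [  0.    -0.   -15.39]
t 0.75 pos [ 118.8 -485.7  231.3] yaw -76.26 J [-1.33  0.21 -0.03  1.32  0.    1.57] -> shift [-10.38 -14.9    0.04] turn [-0.   -0.    2.61]
```

Emit:
{"name": "drive_tool", "arguments": {
  "rows": [1, 0, 0, 0, 0, 0, -1, 1, 0, 0, 0, 0, 0, -2]
}}

```text
t: 1.0
position: [118.7, -485.7, 231.3]
tool_rot: [0.883, -0.469, 0.0, 0.0]
ft_force: [0.1, -0.1, -0.2]
opening: 0.998
```

```bash
python3 - <<'E'
from h import *
plan([479,-77,230],77.6);plan([479,-77,230],-102.4)
E
```

```text
t 1.0 pos [ 118.7 -485.7  231.3] yaw -55.94 J [-1.33  0.21 -0.03  1.32 -0.    1.22] -> shift [ -4.56 -17.58   0.04] turn [  0.     0.   -13.35]
t 1.0 pos [ 118.7 -485.7  231.3] yaw -55.94 J [-1.33  0.21 -0.03  1.32 -0.    1.22] -> shift [ -4.56 -17.58   0.04] turn [ 0.   -0.    4.65]
```

Emit:
{"name": "drive_tool", "arguments": {
  "rows": [1, -4.56, -17.58, 0, 0, 0, -13.35, 1, -4.56, -17.58, 0, 0, 0, -13.35, 1, -4.56, -17.58, 0, 0, 0, -13.35, 1, -4.56, -17.58, 0, 0, 0, -13.35, 1, -4.56, -17.58, 0, 0, 0, -13.35]
}}

```text
t: 1.62
position: [326.4, -249.6, 231.6]
tool_rot: [1.0, -0.019, 0.0, 0.0]
ft_force: [1.0, -1.4, 0.4]
opening: 1.002
```

```bash
python3 - <<'E'
from h import *
plan([479,-77,230],77.6)
E
```

```text
t 1.62 pos [ 326.4 -249.6  231.6] yaw -2.21 J [-0.65  0.03 -0.24  1.3  -0.    0.96] -> shift [ 4.86 -5.95  0.05] turn [ 0.01 -0.   -7.98]
```

Emit:
{"name": "drive_tool", "arguments": {
  "rows": [1, 4.86, -5.95, 0, 0, 0, -7.98, 1, 4.86, -5.95, 0, 0, 0, -7.98, 1, 4.86, -5.95, 0, 0, 0, -7.98, 1, 4.86, -5.95, 0, 0, 0, -7.98, 1, 4.86, -5.95, 0, 0, 0, -7.98]
}}

```text
t: 2.25
position: [480.4, -74.5, 231.1]
tool_rot: [0.9, 0.436, 0.0, 0.0]
ft_force: [-0.1, -1.0, -1.4]
opening: 1.001
```

Emit:
{"name": "drive_tool", "arguments": {
  "rows": [1, 0, 0, 0, 0, 0, -2.6, 1, 0, 0, 0, 0, 0, -2.6, 1, 0, 0, 0, 0, 0, -2.6, 1, 0, 0, 0, 0, 0, -2.6]
}}

```text
t: 2.75
position: [480.5, -74.5, 231.1]
tool_rot: [0.779, 0.627, 0.0, 0.0]
ft_force: [-0.3, 0.4, 0.6]
opening: 0.999
```

```bash
python3 - <<'E'
from h import *
plan([479,-77,230],77.6)
i=ctrl.camera_info("wrist");im,d=ctrl.read_camera("wrist");cv2.imwrite("pics/w1.png",im[...,::-1])
P=cloud(i,d)
for m in ctrl.mark_of("case_1_center","wrist")[:3]:print(m,plane(i,m["point"],50))
m=(P[...,2]>90)&(P[...,2]<108)&(P[...,1]<-20)&(P[...,1]>-140)&(np.abs(P[...,0]-479)<90)
Q=P[m];print(len(Q),Q.mean(0),cv2.minAreaRect(Q[:,:2].astype(np.float32)))
E
```

```text
t 2.75 pos [480.5 -74.5 231.1] yaw 77.7 J [-0.15  0.18 -0.07  1.32 -0.    0.06] -> shift [-0.09 -0.03  0.04] turn [0.   0.   0.01]
{'point': [221.3, 13.7], 'p': 0.89} [ 479.64082015 -368.48808986   50.        ]
4040 [476.09267062 -77.5853569   99.54287847] ((480.2641906738281, -78.5214614868164), (34.04119110107422, 119.25167846679688), 78.01045227050781)
```

View pics/w1.png

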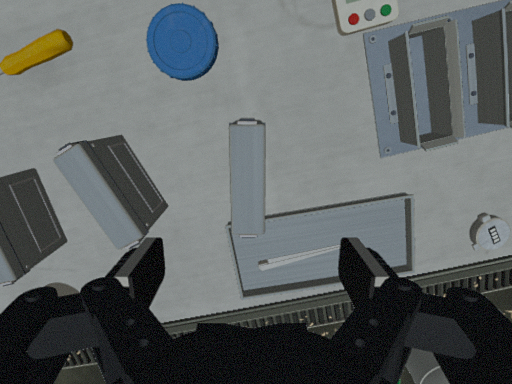

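Emit:
{"name": "drive_tool", "arguments": {
  "rows": [1, -0.12, 0, 2, 0, 0, 0, 1, -0.12, 0, 4, 0, 0, 0, 1, -0.12, 0, 5.43, 0, 0, 0, 1, -0.12, 0, 5.43, 0, 0, 0, 0, -0.12, 0, 5.43, 0, 0, 0]
}}

```text
t: 3.48
position: [480.7, -78.3, 70.0]
tool_rot: [0.78, 0.626, 0.001, 0.001]
ft_force: [0.4, 0.2, 0.9]
opening: 0.816
```

Emit:
{"name": "drive_tool", "arguments": {
  "rows": [0, 0, 0, 0, 0, 0, 0, 0, 0, 0, 0, 0, 0, 0, 0, 0, 0, 0, 0, 0, 0, 0, 0, 0, 0, 0, 0, 0]
}}

```text
t: 3.98
position: [481.8, -78.5, 71.6]
tool_rot: [0.78, 0.626, 0.001, 0.002]
ft_force: [-2.0, -1.5, 14.6]
opening: 0.388
```

Emit:
{"name": "drive_tool", "arguments": {
  "rows": [0, 0, 0, -1.5, 0, 0, 0, 0, 0, 0, -3, 0, 0, 0, 0, 0, 0, -4, 0, 0, 0, 0, 0, 0, -4, 0, 0, 0]
}}

```text
t: 4.47
position: [482.4, -78.6, 193.6]
tool_rot: [0.78, 0.626, 0.003, 0.003]
ft_force: [-0.0, -0.7, -5.9]
opening: 0.391
```

```bash
cat >> h.py <<'E'
def mom(n=1):
    s=ctrl.state();R0=R.from_quat(s["tool_rot"])
    print("t",round(s["t"],2),"pos",np.round(s["position"],1),"yaw",yawnow(s),"F",np.round(s["ft_force"],2),"Mworld",np.round(s["moment"],3),"Mtool",np.round(R0.inv().apply(s["moment"]),3),"op",round(s["opening"],3),"qv",np.abs(s["qvel"]).max().round(3),"tilt",np.round(R0.as_matrix()[:,2],3))
E
python3 -c "
from h import *
mom()"
```

```text
t 4.47 pos [482.4 -78.6 193.6] yaw 77.55 F [-0.04 -0.69 -5.93] Mworld [0.006 0.041 0.036] Mtool [ 0.041 -0.003 -0.036] op 0.391 qv 0.074 tilt [ 0.008 -0.002 -1.   ]
```

Emit:
{"name": "drive_tool", "arguments": {
  "rows": [0, 0, 0, 0, 1, 0, 0, 0, 0, 0, 0, 2, 0, 0, 0, 0, 0, 0, 2, 0, 0, 0, 0, 0, 0, 2, 0, 0, 0, 0, 0, 0, 2, 0, 0]
}}

```text
t: 5.1
position: [482.1, -78.5, 195.0]
tool_rot: [0.769, 0.617, -0.105, -0.13]
ft_force: [-0.5, 0.3, -4.8]
opening: 0.387
```

Emit:
{"name": "drive_tool", "arguments": {
  "rows": [0, 0, 0, 0, -1, 0, 0, 0, 0, 0, 0, -2, 0, 0, 0, 0, 0, 0, -2, 0, 0, 0, 0, 0, 0, -2, 0, 0]
}}

```text
t: 5.6
position: [481.9, -78.4, 196.8]
tool_rot: [0.78, 0.626, 0.005, 0.006]
ft_force: [-0.2, -0.5, -4.9]
opening: 0.384
```

```bash
python3 -c "
from h import *
mom()"
```

```text
t 5.6 pos [481.9 -78.4 196.8] yaw 77.56 F [-0.18 -0.48 -4.95] Mworld [0.015 0.121 0.052] Mtool [ 0.122 -0.011 -0.052] op 0.384 qv 0.064 tilt [ 0.015 -0.003 -1.   ]
```

Emit:
{"name": "drive_tool", "arguments": {
  "rows": [0, 0, 0, 0, -1, 0, 0, 0, 0, 0, 0, -2, 0, 0, 0, 0, 0, 0, -2, 0, 0, 0, 0, 0, 0, -2, 0, 0, 0, 0, 0, 0, -2, 0, 0]
}}

```text
t: 6.22
position: [483.8, -78.7, 197.8]
tool_rot: [0.767, 0.616, 0.113, 0.141]
ft_force: [0.5, -0.2, -4.4]
opening: 0.387
```

Emit:
{"name": "drive_tool", "arguments": {
  "rows": [0, 0, 0, 0, 1, 0, 0, 0, 0, 0, 0, 2, 0, 0, 0, 0, 0, 0, 2, 0, 0, 0, 0, 0, 0, 2, 0, 0]
}}

```text
t: 6.72
position: [484.8, -79.0, 197.5]
tool_rot: [0.78, 0.626, 0.005, 0.006]
ft_force: [0.1, 0.6, -6.1]
opening: 0.387
```

```bash
python3 -c "
from h import *
mom()
plan([480,-78,193],77.5)
plan([433.3,135.9,193],91.8)"
```

```text
t 6.72 pos [484.8 -79.  197.5] yaw 77.55 F [ 0.15  0.58 -6.09] Mworld [-0.005 -0.017 -0.031] Mtool [-0.017 -0.002  0.031] op 0.387 qv 0.062 tilt [ 0.016 -0.003 -1.   ]
t 6.72 pos [484.8 -79.  197.5] yaw 77.55 J [-0.16  0.19 -0.15  1.22 -0.    0.06] -> shift [-0.   -0.16  0.15] turn [ 0.09 -0.    0.  ]
t 6.72 pos [484.8 -79.  197.5] yaw 77.55 J [-0.16  0.19 -0.15  1.22 -0.    0.06] -> shift [ 6.62 -3.22  0.1 ] turn [ 0.09  0.01 -1.43]
```

```bash
cat >> h.py <<'E'
def avg(n=6):
    L=[]
    for _ in range(n):
        ctrl.read_camera("top");s=ctrl.state();L.append(np.r_[R.from_quat(s["tool_rot"]).inv().apply(s["moment"]),s["ft_force"]])
    L=np.array(L);print("avg Mtool,F",L.mean(0).round(3),"sd",L.std(0).round(3),"Mx",L[:,0].round(3))
E
python3 -c "
from h import *
avg();mom()"
```

```text
avg Mtool,F [-6.600e-02 -3.000e-03  4.000e-03  4.700e-02  2.420e-01 -4.939e+00] sd [0.05  0.011 0.024 0.271 0.382 0.343] Mx [-0.042 -0.087  0.024 -0.056 -0.117 -0.12 ]
t 7.03 pos [483.5 -78.7 198.8] yaw 77.56 F [ 0.46 -0.51 -5.23] Mworld [-0.022 -0.118  0.001] Mtool [-0.12   0.004 -0.001] op 0.382 qv 0.01 tilt [ 0.016 -0.003 -1.   ]
```

Emit:
{"name": "drive_tool", "arguments": {
  "rows": [0, 0, 0, 0, 1, 0, 0, 0, 0, 0, 0, 2, 0, 0, 0, 0, 0, 0, 2.5, 0, 0, 0, 0, 0, 0, 2.5, 0, 0, 0, 0, 0, 0, 2.5, 0, 0]
}}

```text
t: 7.65
position: [483.6, -78.7, 199.3]
tool_rot: [0.763, 0.613, -0.129, -0.161]
ft_force: [0.3, -0.1, -4.7]
opening: 0.388
```

Emit:
{"name": "drive_tool", "arguments": {
  "rows": [0, 0, 0, 0, -1, 0, 0, 0, 0, 0, 0, -2, 0, 0, 0, 0, 0, 0, -2.5, 0, 0, 0, 0, 0, 0, -2.5, 0, 0]
}}

```text
t: 8.15
position: [481.7, -78.2, 201.3]
tool_rot: [0.779, 0.626, 0.008, 0.009]
ft_force: [0.4, -0.2, -5.8]
opening: 0.387
```

```bash
python3 -c "
from h import *
avg();mom()"
```

```text
avg Mtool,F [ 0.106 -0.011 -0.019  0.258  0.082 -5.073] sd [0.023 0.022 0.037 0.606 0.447 0.468] Mx [0.153 0.093 0.093 0.117 0.087 0.093]
t 8.45 pos [484.2 -78.8 198.9] yaw 77.56 F [-0.05 -0.41 -5.18] Mworld [ 0.001  0.095 -0.006] Mtool [ 0.093 -0.019  0.006] op 0.382 qv 0.007 tilt [ 0.018 -0.003 -1.   ]
```

```bash
python3 -c "
from h import *
plan([480,-78.3,80],77.6)"
```

```text
t 8.45 pos [484.2 -78.8 198.9] yaw 77.56 J [-0.16  0.18 -0.15  1.22 -0.    0.06] -> shift [-0.02 -0.21  3.96] turn [ 0.11 -0.   -0.  ]
```

Emit:
{"name": "drive_tool", "arguments": {
  "rows": [0, 0, -0.2, 1.5, 0.11, 0, 0, 0, 0, -0.2, 3, 0.11, 0, 0, 0, 0, -0.2, 3.96, 0.11, 0, 0, 0, 0, -0.2, 3.96, 0.11, 0, 0, 0, 0, -0.2, 3.96, 0.11, 0, 0]
}}

```text
t: 9.07
position: [481.3, -78.0, 81.0]
tool_rot: [0.78, 0.626, 0.0, -0.0]
ft_force: [-0.8, -0.3, -4.6]
opening: 0.391
```

Emit:
{"name": "drive_tool", "arguments": {
  "rows": [0, 0, 0, 0.1, 0, 0, 0, 0, 0, 0, 0.2, 0, 0, 0, 0, 0, 0, 0.25, 0, 0, 0]
}}

```text
t: 9.45
position: [481.4, -78.0, 73.6]
tool_rot: [0.78, 0.626, 0.0, -0.0]
ft_force: [-0.7, 0.0, -5.0]
opening: 0.387
```

```bash
python3 -c "
from h import *
mom();plan([480,-78.3,70],77.6)"
```

```text
t 9.45 pos [481.4 -78.   73.6] yaw 77.56 F [-0.69  0.   -5.01] Mworld [ 0.     0.045 -0.018] Mtool [ 0.044 -0.01   0.018] op 0.387 qv 0.027 tilt [ 0.     0.001 -1.   ]
t 9.45 pos [481.4 -78.   73.6] yaw 77.56 J [-0.16  0.28 -0.36  0.93  0.    0.06] -> shift [-0.02 -0.04  0.12] turn [ 0. -0. -0.]
```

Emit:
{"name": "drive_tool", "arguments": {
  "rows": [0, 0, 0, 0.05, 0, 0, 0, 0, 0, 0, 0.1, 0, 0, 0, 0, 0, 0, 0.13, 0, 0, 0]
}}

```text
t: 9.82
position: [481.3, -78.0, 71.7]
tool_rot: [0.78, 0.626, 0.001, 0.0]
ft_force: [-25.1, 3.9, 55.9]
opening: 0.387
```

Emit:
{"name": "drive_tool", "arguments": {
  "rows": [0, 0, 0, -0.03, 0, 0, 0, 0.6, 0, 0, -0.03, 0, 0, 0, 0.8, 0, 0, -0.03, 0, 0, 0, 1, 0, 0, -0.03, 0, 0, 0]
}}

```text
t: 10.32
position: [481.4, -78.0, 72.6]
tool_rot: [0.78, 0.626, 0.001, 0.0]
ft_force: [0.2, 1.1, -0.1]
opening: 0.979
```

Emit:
{"name": "drive_tool", "arguments": {
  "rows": [1, 0, 0, -1, 0, 0, 0, 1, 0, 0, -3, 0, 0, 0, 1, 0, 0, -5, 0, 0, 0, 1, 0, 0, -5, 0, 0, 0]
}}

```text
t: 10.82
position: [483.3, -78.5, 226.7]
tool_rot: [0.78, 0.626, 0.003, 0.003]
ft_force: [0.6, -0.0, -0.5]
opening: 0.997
```

```bash
python3 - <<'E'
from h import *
i=ctrl.camera_info("wrist");im,d=ctrl.read_camera("wrist");cv2.imwrite("pics/w2.png",im[...,::-1])
P=cloud(i,d)
m=(P[...,2]>90)&(P[...,2]<108)&(P[...,1]<-20)&(P[...,1]>-140)&(np.abs(P[...,0]-479)<90)
Q=P[m];print(len(Q),Q.mean(0),cv2.minAreaRect(Q[:,:2].astype(np.float32)))
plan([466,-223.7,225],106.2)
E
```

```text
4224 [475.88107692 -76.83557024  99.55090563] ((479.9026184082031, -77.70233917236328), (34.04092788696289, 119.58673095703125), 77.59110260009766)
t 10.88 pos [482.3 -78.3 224.2] yaw 77.56 J [-0.16  0.19 -0.09  1.29  0.    0.06] -> shift [-4.85  0.51 -0.03] turn [ 0.03  0.   -2.86]
```

View pics/w2.png

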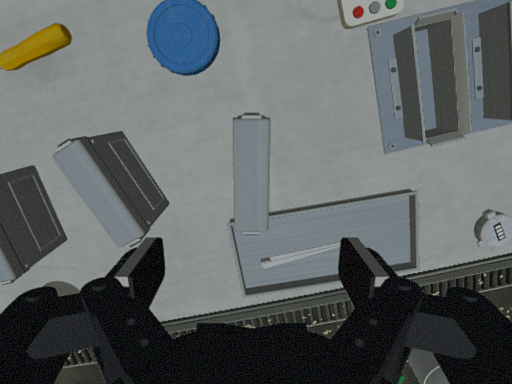

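Emit:
{"name": "drive_tool", "arguments": {
  "rows": [1, -4.85, 0.5, 0, 0, 0, -2.86, 1, -4.85, 0.5, 0, 0, 0, -2.86, 1, -4.85, 0.5, 0, 0, 0, -2.86, 1, -4.85, 0.5, 0, 0, 0, -2.86, 1, -4.85, 0.5, 0, 0, 0, -2.86]
}}

```text
t: 11.5
position: [465.2, -223.2, 223.1]
tool_rot: [0.602, 0.799, 0.001, 0.001]
ft_force: [0.4, -0.3, 0.3]
opening: 1.003
```

```bash
python3 - <<'E'
from h import *
i=ctrl.camera_info("wrist");im,d=ctrl.read_camera("wrist");cv2.imwrite("pics/w3.png",im[...,::-1])
P=cloud(i,d)
m=(P[...,2]>90)&(P[...,2]<108)&(P[...,1]<-165)&(P[...,1]>-285)&(np.abs(P[...,0]-466)<90)
Q=P[m];print(len(Q),Q.mean(0),cv2.minAreaRect(Q[:,:2].astype(np.float32)))
plan([466,-223.7,70],106.2)
E
```

```text
4278 [ 461.35383274 -227.16752414   99.54733352] ((465.4975280761719, -225.96102905273438), (118.74720764160156, 33.985130310058594), 16.57173728942871)
t 11.55 pos [ 465.4 -222.8  223.3] yaw 106.09 J [-0.45  0.24 -0.01  1.31  0.   -0.73] -> shift [-0.03 -0.01  5.11] turn [ 0.02  0.   -0.01]
```

Emit:
{"name": "drive_tool", "arguments": {
  "rows": [1, -0.09, 0, 2, 0.02, 0, -0.03, 1, -0.09, 0, 4, 0.02, 0, -0.03, 1, -0.09, 0, 5.15, 0.02, 0, -0.03, 1, -0.09, 0, 5.15, 0.02, 0, -0.03, 0, -0.09, 0, 5.15, 0.02, 0, -0.03]
}}

```text
t: 12.18
position: [467.6, -225.1, 70.4]
tool_rot: [0.599, 0.801, 0.0, 0.001]
ft_force: [0.1, 0.5, 0.4]
opening: 0.818
```

Emit:
{"name": "drive_tool", "arguments": {
  "rows": [0, 0, 0, 0, 0, 0, 0, 0, 0, 0, 0, 0, 0, 0, 0, 0, 0, 0, 0, 0, 0, 0, 0, 0, 0, 0, 0, 0]
}}

```text
t: 12.68
position: [468.5, -225.4, 71.8]
tool_rot: [0.599, 0.801, 0.001, 0.002]
ft_force: [-2.1, 3.0, 12.9]
opening: 0.39
```

Emit:
{"name": "drive_tool", "arguments": {
  "rows": [0, 0, 0, -1.5, 0, 0, 0, 0, 0, 0, -3, 0, 0, 0, 0, 0, 0, -4, 0, 0, 0, 0, 0, 0, -4, 1, 0, 0, 0, 0, 0, -4, 2, 0, 0]
}}

```text
t: 13.3
position: [468.2, -225.8, 194.0]
tool_rot: [0.591, 0.788, -0.14, -0.101]
ft_force: [1.5, -0.5, -5.2]
opening: 0.387
```

Emit:
{"name": "drive_tool", "arguments": {
  "rows": [0, 0, 0, 0, 0.5, 0, 0, 0, 0, 0, 0, 0.5, 0, 0, 0, 0, 0, 0, -1, 0, 0, 0, 0, 0, 0, -2, 0, 0, 0, 0, 0, 0, -2, 0, 0]
}}

```text
t: 13.92
position: [466.7, -226.3, 195.8]
tool_rot: [0.6, 0.8, 0.001, 0.006]
ft_force: [0.1, -0.8, -4.2]
opening: 0.384
```

```bash
python3 -c "
from h import *
avg(5);mom()"
```

```text
avg Mtool,F [ 0.03  -0.093  0.     0.712 -0.322 -4.254] sd [0.082 0.149 0.031 0.524 1.25  0.823] Mx [ 0.179 -0.026  0.015 -0.06   0.044]
t 14.18 pos [ 468.2 -225.9  194.4] yaw 106.36 F [ 0.42  0.6  -4.31] Mworld [-0.056  0.03  -0.002] Mtool [ 0.044 -0.045  0.002] op 0.384 qv 0.026 tilt [ 0.003 -0.006 -1.   ]
```

Emit:
{"name": "drive_tool", "arguments": {
  "rows": [0, 0, 0, 0, -1, 0, 0, 0, 0, 0, 0, -2, 0, 0, 0, 0, 0, 0, -2.3, 0, 0, 0, 0, 0, 0, -2.3, 0, 0, 0, 0, 0, 0, -2.3, 0, 0]
}}

```text
t: 14.8
position: [468.8, -225.9, 194.3]
tool_rot: [0.587, 0.785, 0.158, 0.122]
ft_force: [0.6, -0.6, -4.2]
opening: 0.388
```

Emit:
{"name": "drive_tool", "arguments": {
  "rows": [0, 0, 0, 0, 1, 0, 0, 0, 0, 0, 0, 2, 0, 0, 0, 0, 0, 0, 2.3, 0, 0, 0, 0, 0, 0, 2.3, 0, 0, 0, 0, 0, 0, 2.3, 0, 0]
}}

```text
t: 15.42
position: [469.1, -225.8, 194.2]
tool_rot: [0.599, 0.801, -0.002, 0.002]
ft_force: [-0.1, 0.1, -4.9]
opening: 0.381
```

```bash
python3 -c "
from h import *
avg(5);mom()"
```

```text
avg Mtool,F [ 0.014  0.035  0.021 -0.122 -0.246 -4.8  ] sd [0.046 0.029 0.023 0.347 0.477 0.52 ] Mx [ 0.091  0.035  0.004 -0.017 -0.042]
t 15.68 pos [ 468.5 -226.1  194.6] yaw 106.36 F [ 0.11  0.06 -4.59] Mworld [ 0.04  -0.032 -0.027] Mtool [-0.042  0.029  0.027] op 0.387 qv 0.005 tilt [ 0.002 -0.006 -1.   ]
```

Emit:
{"name": "drive_tool", "arguments": {
  "rows": [0, 0, 0, 0, 1, 0, 0, 0, 0, 0, 0, 2, 0, 0, 0, 0, 0, 0, 2.3, 0, 0, 0, 0, 0, 0, 2.3, 0, 0, 0, 0, 0, 0, 2.3, 0, 0]
}}

```text
t: 16.3
position: [468.4, -226.4, 195.1]
tool_rot: [0.588, 0.784, -0.161, -0.116]
ft_force: [-0.3, -0.2, -4.2]
opening: 0.386
```

Emit:
{"name": "drive_tool", "arguments": {
  "rows": [0, 0, 0, 0, -1, 0, 0, 0, 0, 0, 0, -2, 0, 0, 0, 0, 0, 0, -2.3, 0, 0, 0, 0, 0, 0, -2.3, 0, 0, 0, 0, 0, 0, -2.3, 0, 0]
}}

```text
t: 16.92
position: [468.3, -226.6, 195.5]
tool_rot: [0.6, 0.8, -0.001, 0.004]
ft_force: [0.0, 0.2, -4.8]
opening: 0.388
```

```bash
python3 -c "
from h import *
avg(5);mom()
plan([429.7,234.9,200],91.8)
plan([433.3,135.9,200],91.8)"
```

```text
avg Mtool,F [-1.200e-02 -9.000e-03 -1.900e-02  1.520e-01  1.000e-03 -4.959e+00] sd [0.031 0.024 0.019 0.57  0.574 0.58 ] Mx [-0.001 -0.073 -0.004 -0.002  0.019]
t 17.18 pos [ 468.7 -226.3  194.7] yaw 106.35 F [ 1.23 -0.09 -5.18] Mworld [-0.038  0.009  0.019] Mtool [ 0.019 -0.034 -0.019] op 0.388 qv 0.003 tilt [ 0.003 -0.006 -1.   ]
t 17.18 pos [ 468.7 -226.3  194.7] yaw 106.35 J [-0.45  0.26 -0.07  1.24 -0.   -0.73] -> shift [15.11  3.08 -0.27] turn [0.01 0.04 1.46]
t 17.18 pos [ 468.7 -226.3  194.7] yaw 106.35 J [-0.45  0.26 -0.07  1.24 -0.   -0.73] -> shift [11.91  2.27 -0.25] turn [0.01 0.04 1.46]
```

Emit:
{"name": "drive_tool", "arguments": {
  "rows": [0, 3, 0.6, -1, 0, 0, 0.4, 0, 7, 1.5, -1, 0, 0, 0.8, 0, 15.1, 3.15, -1, 0, 0.04, 1.46, 0, 15.1, 3.15, -1, 0, 0.04, 1.46, 0, 15.1, 3.15, -1, 0, 0.04, 1.46]
}}

```text
t: 17.8
position: [443.8, 84.2, 220.1]
tool_rot: [0.696, 0.718, 0.001, 0.0]
ft_force: [1.7, -0.3, -4.4]
opening: 0.385
```

```bash
python3 -c "
from h import *
plan([432.4,234.9,225],91.8)"
```

```text
t 17.8 pos [443.8  84.2 220.1] yaw 91.76 J [ 0.19  0.11 -0.18  1.27  0.    0.16] -> shift [ 5.03 -0.22 -0.16] turn [ 0.01 -0.01 -0.  ]
```

Emit:
{"name": "drive_tool", "arguments": {
  "rows": [0, 5, -0.22, -0.1, 0, 0, 0, 0, 5, -0.22, -0.1, 0, 0, 0, 0, 5, -0.22, -0.1, 0, 0, 0, 0, 5, -0.22, -0.1, 0, 0, 0]
}}

```text
t: 18.3
position: [432.2, 235.9, 222.8]
tool_rot: [0.695, 0.719, 0.001, 0.0]
ft_force: [-0.8, -0.6, -4.7]
opening: 0.385
```

```bash
python3 - <<'E'
from h import *
i=ctrl.camera_info("wrist");im,d=ctrl.read_camera("wrist");cv2.imwrite("pics/w4.png",im[...,::-1])
np.save("w4.npy",d)
P=cloud(i,d);z=np.clip(P[...,2],-10,260)
cv2.imwrite("pics/w4z.png",((z+10)*0.94).astype(np.uint8))
mom()
im,d=ctrl.read_camera("top");cv2.imwrite("pics/t4.png",im[...,::-1])
E
```

```text
t 18.35 pos [432.3 234.7 222.8] yaw 91.88 F [ 0.28 -1.21 -4.46] Mworld [-0.    -0.047  0.004] Mtool [-0.047 -0.002 -0.004] op 0.386 qv 0.035 tilt [ 0.002  0.    -1.   ]
```

View pics/w4.png

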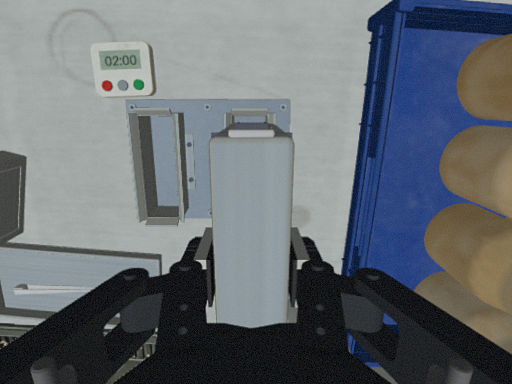

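View pics/w4z.png

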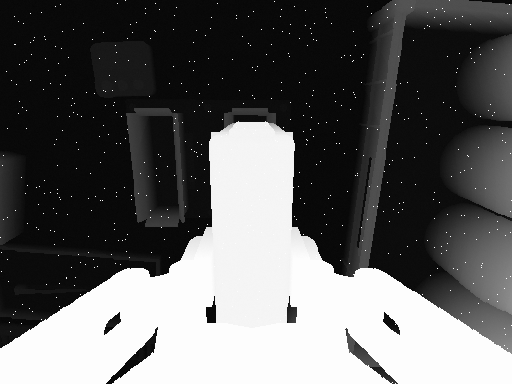

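```bash
python3 - <<'E'
from h import *
i=ctrl.camera_info("wrist");d=np.load("w4.npy");P=cloud(i,d)
m=(P[...,2]>46)&(P[...,2]<64)
mm=np.zeros_like(m);mm[95:235,118:192]=1
Q=P[m&mm];print("right lip",len(Q),cv2.minAreaRect(Q[:,:2].astype(np.float32)),Q.min(0).round(),Q.max(0).round())
mm=np.zeros_like(m);mm[95:135,215:290]=1
Q=P[m&mm];print("left front lip",len(Q),np.percentile(Q[:,0],[1,50,99]).round(1),np.percentile(Q[:,1],[.5,99.5]).round(1),Q[:,1].min(),Q[:,1].max())
# case top
T=P[140:320,200:305];k=(T[...,2]>235)&(T[...,2]<265)
Q=T[k];print("top z",np.median(Q[:,2]))
for r in range(136,200,8):
    row=P[r,190:310];k=(row[:,2]>235);print(r,row[k][:,0].mean().round(1),row[k][:,1].min().round(1),row[k][:,1].max().round(1),np.median(row[k][:,2]).round(1))
col=P[100:180,252];k=col[:,2]>150;print(np.round(col[k][:14],1))
E
```

```text
right lip 2260 ((432.706298828125, 131.23641967773438), (129.84165954589844, 54.538761138916016), 1.4080872535705566) [367. 103.  46.] [498. 160.  58.]
left front lip 439 [364.6 370.2 383.3] [203.8 256.1] 203.6506127738864 256.2559690781179
top z 250.90614766644097
136 375.1 214.5 249.1 249.2
144 377.8 214.9 248.7 251.0
152 381.0 215.1 248.4 250.9
160 384.4 215.0 248.6 250.6
168 387.5 215.6 248.7 251.0
176 390.5 215.5 249.2 251.0
184 394.1 215.3 248.9 250.9
192 397.0 215.8 249.1 250.9
[[370.  231.8 246.2]
 [370.4 231.8 247.2]
 [370.8 231.8 246.9]
 [371.2 231.8 246.4]
 [371.5 231.8 247.6]
 [371.9 231.8 247.6]
 [372.3 231.8 247.3]
 [372.5 231.8 249.2]
 [372.9 231.9 249.5]
 [373.2 231.9 249.8]
 [373.6 231.9 250. ]
 [374.  231.9 250.1]
 [374.4 231.9 250.2]
 [374.8 231.9 249.2]]
```

```bash
python3 -c "
from h import *
plan([433,232.5,135],91.6)"
```

```text
t 18.4 pos [432.5 233.9 222.9] yaw 91.81 J [ 0.5   0.2  -0.08  1.3  -0.    0.46] -> shift [-0.05  0.01  2.93] turn [ 0.01 -0.    0.02]
```

Emit:
{"name": "drive_tool", "arguments": {
  "rows": [0, -0.04, 0.02, 1.2, 0.01, 0, 0.02, 0, -0.04, 0.02, 2.4, 0.01, 0, 0.02, 0, -0.04, 0.02, 2.95, 0.01, 0, 0.02, 0, -0.04, 0.02, 2.95, 0.01, 0, 0.02]
}}

```text
t: 18.9
position: [432.8, 231.4, 133.6]
tool_rot: [0.698, 0.717, -0.001, -0.0]
ft_force: [-0.7, 0.1, -4.0]
opening: 0.388
```

```bash
python3 - <<'E'
from h import *
i=ctrl.camera_info("wrist");im,d=ctrl.read_camera("wrist");cv2.imwrite("pics/w5.png",im[...,::-1])
P=cloud(i,d)
mom()
m=(P[...,2]>46)&(P[...,2]<64)
Q=P[m&(P[...,1]<170)&(P[...,1]>90)&(P[...,0]>350)&(P[...,0]<510)];print(len(Q),cv2.minAreaRect(Q[:,:2].astype(np.float32)))
Q=P[m&(P[...,1]<270)&(P[...,1]>190)&(P[...,0]>350)&(P[...,0]<510)];print(len(Q),cv2.minAreaRect(Q[:,:2].astype(np.float32)),Q.min(0),Q.max(0))
Q=P[(P[...,2]>150)&(P[...,2]<180)&(P[...,1]<270)&(P[...,1]>190)&(P[...,0]<400)];print(Q.min(0),Q.max(0))
E
```

```text
t 18.95 pos [433.4 231.9 134.6] yaw 91.55 F [ 0.13  0.9  -3.73] Mworld [-0.01  -0.074  0.027] Mtool [-0.074 -0.012 -0.027] op 0.387 qv 0.027 tilt [-0. -0. -1.]
4226 ((432.397705078125, 133.455078125), (131.152587890625, 54.563194274902344), 2.26570200920105)
836 ((372.94091796875, 231.6545867919922), (16.561372756958008, 53.71233367919922), 1.3418782949447632) [364.24795978 204.87609845  46.05224377] [381.8299188  258.54120896  58.11683968]
[370.23290009 212.64902028 150.28466939] [399.99843057 247.05323456 163.82997168]
```

View pics/w5.png

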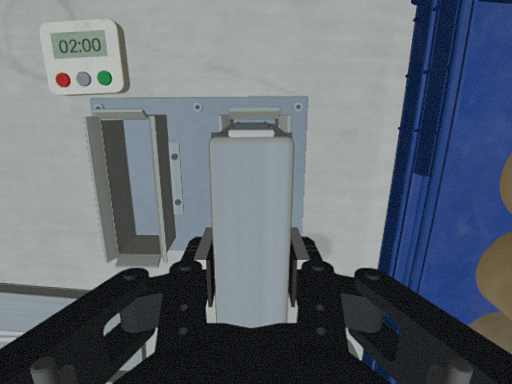

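Emit:
{"name": "drive_tool", "arguments": {
  "rows": [0, 0.07, 0, 0, 0, 0, -0.03, 0, 0.07, 0, 0.3, 0, 0, -0.03, 0, 0.07, 0, 0.6, 0, 0, -0.03, 0, 0.07, 0, 0.8, 0, 0, -0.03, 0, 0.07, 0, 0.8, 0, 0, -0.03]
}}

```text
t: 19.58
position: [432.9, 233.8, 110.0]
tool_rot: [0.696, 0.718, -0.001, -0.0]
ft_force: [0.4, 0.3, -4.2]
opening: 0.382
```

Emit:
{"name": "drive_tool", "arguments": {
  "rows": [0, 0, 0, 0.3, 0, 0, 0, 0, 0, 0, 0.6, 0, 0, 0, 0, 0, 0, 0.9, 0, 0, 0, 0, 0, 0, 1.05, 0, 0, 0]
}}

```text
t: 20.08
position: [432.6, 233.6, 77.7]
tool_rot: [0.696, 0.718, -0.001, -0.0]
ft_force: [-0.1, 0.2, -4.9]
opening: 0.385
```

```bash
python3 -c "
from h import *
mom()"
```

```text
t 20.07 pos [432.6 233.6  77.7] yaw 91.85 F [-0.14  0.22 -4.87] Mworld [-0.008  0.019  0.019] Mtool [ 0.019 -0.007 -0.019] op 0.385 qv 0.081 tilt [-0.002 -0.001 -1.   ]
```

Emit:
{"name": "drive_tool", "arguments": {
  "rows": [0, 0, 0, 0.05, 0, 0, 0, 0, 0, 0, 0.08, 0, 0, 0]
}}

```text
t: 20.32
position: [432.4, 233.7, 76.0]
tool_rot: [0.696, 0.718, -0.001, -0.001]
ft_force: [-11.4, -2.5, 20.7]
opening: 0.387
```

Emit:
{"name": "drive_tool", "arguments": {
  "rows": [0.6, 0, 0, 0, 0, 0, 0, 0.8, 0, 0, 0, 0, 0, 0, 0.8, 0, 0, 0, 0, 0, 0]
}}

```text
t: 20.7
position: [432.6, 233.9, 76.1]
tool_rot: [0.696, 0.718, -0.001, -0.0]
ft_force: [-0.5, -0.1, -0.2]
opening: 0.802
```

Emit:
{"name": "drive_tool", "arguments": {
  "rows": [0.9, 0, 0, -1.5, 0, 0, 0, 1, 0, 0, -3.2, 0, 0, 0, 1, 0, 0, -5, 0, 0, 0, 1, 0, 0, -5, 0, 0, 0]
}}

```text
t: 21.2
position: [434.6, 234.8, 230.0]
tool_rot: [0.696, 0.718, 0.002, 0.001]
ft_force: [0.7, -0.7, -0.1]
opening: 0.998
```

```bash
python3 - <<'E'
from h import *
i=ctrl.camera_info("wrist");im,d=ctrl.read_camera("wrist");cv2.imwrite("pics/w6.png",im[...,::-1])
P=cloud(i,d);mom()
Q=P[(P[...,2]>90)&(P[...,2]<115)&(P[...,1]<270)&(P[...,1]>190)&(P[...,0]<500)&(P[...,0]>350)];print(np.median(Q[:,2]),cv2.minAreaRect(Q[:,:2].astype(np.float32)))
plan([479.2,-364.9,225],91.2)
E
```

```text
t 21.25 pos [433.8 234.4 227.7] yaw 91.85 F [-0.22  0.3  -0.25] Mworld [-0.028  0.036  0.053] Mtool [ 0.037 -0.026 -0.053] op 1.0 qv 0.062 tilt [ 0.001  0.001 -1.   ]
103.6377187251895 ((429.20001220703125, 233.95213317871094), (118.69171142578125, 34.42593002319336), 1.9369114637374878)
t 21.25 pos [433.8 234.4 227.7] yaw 91.85 J [ 0.5   0.2  -0.06  1.31  0.    0.46] -> shift [-20.01   0.87   0.07] turn [ 0.01 -0.01  0.06]
```

View pics/w6.png

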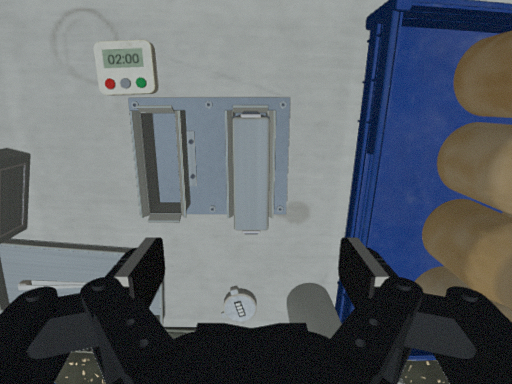

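Emit:
{"name": "drive_tool", "arguments": {
  "rows": [1, -20, 0.87, 0, 0, 0, 0.06, 1, -20, 0.87, 0, 0, 0, 0.06, 1, -20, 0.87, 0, 0, 0, 0.06, 1, -20, 0.87, 0, 0, 0, 0.06, 1, -20, 0.87, 0, 0, 0, 0.06]
}}

```text
t: 21.88
position: [456.3, -79.6, 225.6]
tool_rot: [0.699, 0.715, 0.001, -0.0]
ft_force: [1.6, 0.1, 0.8]
opening: 0.999
```

```bash
python3 -c "
from h import *
plan([479.2,-365.5,225],91.2)"
```

```text
t 21.88 pos [456.3 -79.6 225.6] yaw 91.25 J [-0.17  0.14 -0.14  1.29  0.   -0.2 ] -> shift [-9.54  0.55  0.01] turn [ 0.   -0.01  0.01]
```

Emit:
{"name": "drive_tool", "arguments": {
  "rows": [1, -9.54, 0.55, 0, 0, 0, 0, 1, -9.54, 0.55, 0, 0, 0, 0, 1, -9.54, 0.55, 0, 0, 0, 0, 1, -9.54, 0.55, 0, 0, 0, 0, 1, -9.54, 0.55, 0, 0, 0, 0]
}}

```text
t: 22.5
position: [478.2, -367.8, 223.4]
tool_rot: [0.7, 0.714, 0.0, -0.002]
ft_force: [0.8, 0.5, -0.2]
opening: 0.999
```

```bash
python3 - <<'E'
from h import *
i=ctrl.camera_info("wrist");im,d=ctrl.read_camera("wrist");cv2.imwrite("pics/w7.png",im[...,::-1])
P=cloud(i,d)
Q=P[(P[...,2]>90)&(P[...,2]<108)&(np.abs(P[...,1]+365)<60)&(np.abs(P[...,0]-479)<90)];r=cv2.minAreaRect(Q[:,:2].astype(np.float32));print(r)
plan([479.5,r[0][1],69],91.2)
E
```

```text
((479.18670654296875, -367.6474609375), (119.21475982666016, 34.082176208496094), 1.4180155992507935)
t 22.55 pos [ 478.  -370.9  222.7] yaw 91.07 J [-0.66  0.44  0.26  1.39 -0.   -0.68] -> shift [0.1  0.07 5.12] turn [-0.01 -0.01 -0.01]
```

Emit:
{"name": "drive_tool", "arguments": {
  "rows": [1, 0.11, 0.03, 2, 0, 0, -0.02, 1, 0.11, 0.03, 3.3, 0, 0, -0.02, 1, 0.11, 0.03, 3.3, 0, 0, -0.02]
}}

```text
t: 22.92
position: [476.5, -365.8, 120.2]
tool_rot: [0.699, 0.715, -0.001, -0.005]
ft_force: [-0.0, -0.5, 0.5]
opening: 0.995
```

```bash
python3 - <<'E'
from h import *
i=ctrl.camera_info("wrist");im,d=ctrl.read_camera("wrist")
P=cloud(i,d)
Q=P[(P[...,2]>90)&(P[...,2]<108)&(np.abs(P[...,1]+365)<60)&(np.abs(P[...,0]-479)<90)];r=cv2.minAreaRect(Q[:,:2].astype(np.float32));print(r)
plan([478.5,-366.5,69],91.3)
E
```

```text
((479.6700439453125, -367.7026062011719), (119.81674194335938, 34.11798095703125), 1.4142998456954956)
t 22.98 pos [ 477.8 -366.7  122.9] yaw 91.27 J [-0.65  0.47  0.05  1.16 -0.   -0.68] -> shift [-0.    0.03  1.8 ] turn [-0.03 -0.02 -0.  ]
```

Emit:
{"name": "drive_tool", "arguments": {
  "rows": [1, -0.02, 0, 1, -0.03, 0, 0, 1, -0.02, 0, 1.8, -0.03, 0, 0, 1, -0.02, 0, 1.8, -0.03, 0, 0, 0, -0.02, 0, 1.8, -0.03, 0, 0, 0, -0.02, 0, 1.8, -0.03, 0, 0]
}}

```text
t: 23.6
position: [478.3, -367.6, 70.5]
tool_rot: [0.699, 0.715, 0.002, 0.0]
ft_force: [0.6, -0.4, 0.4]
opening: 0.605
```

Emit:
{"name": "drive_tool", "arguments": {
  "rows": [0, 0, 0, 0, 0, 0, 0, 0, 0, 0, 0, 0, 0, 0, 0, 0, 0, 0, 0, 0, 0]
}}

```text
t: 23.98
position: [478.8, -367.9, 71.4]
tool_rot: [0.699, 0.715, 0.002, 0.001]
ft_force: [0.1, 0.9, 8.5]
opening: 0.388
```

Emit:
{"name": "drive_tool", "arguments": {
  "rows": [0, 0, 0, -1.5, 0, 0, 0, 0, 0, 0, -3, 0, 0, 0, 0, 0, 0, -4, 0, 0, 0, 0, 0, 0, -4, 1, 0, 0, 0, 0, 0, -4, 2, 0, 0]
}}

```text
t: 24.6
position: [478.6, -368.6, 192.7]
tool_rot: [0.691, 0.706, -0.11, -0.109]
ft_force: [1.9, 0.1, -6.5]
opening: 0.386
```

Emit:
{"name": "drive_tool", "arguments": {
  "rows": [0, 0, 0, 0, 0.5, 0, 0, 0, 0, 0, 0, 0.5, 0, 0, 0, 0, 0, 0, -1, 0, 0, 0, 0, 0, 0, -2, 0, 0, 0, 0, 0, 0, -2, 0, 0]
}}

```text
t: 25.22
position: [478.2, -368.8, 193.9]
tool_rot: [0.699, 0.714, 0.016, 0.017]
ft_force: [0.6, -0.7, -6.2]
opening: 0.385
```

```bash
python3 -c "
from h import *
avg(7);mom()"
```

```text
avg Mtool,F [ 1.190e-01 -6.800e-02 -2.000e-03 -8.300e-02 -4.570e-01 -5.003e+00] sd [0.096 0.196 0.029 1.235 1.674 1.2  ] Mx [0.295 0.233 0.113 0.062 0.049 0.037 0.041]
t 25.57 pos [ 479.5 -368.9  193.1] yaw 91.21 F [ 0.82 -0.21 -6.17] Mworld [ 0.031  0.042 -0.018] Mtool [0.041 0.031 0.02 ] op 0.386 qv 0.019 tilt [ 0.038  0.001 -0.999]
```

Emit:
{"name": "drive_tool", "arguments": {
  "rows": [0, 0, 0, 0, -1, 0, 0, 0, 0, 0, 0, -2, 0, 0, 0, 0, 0, 0, -2.3, 0, 0, 0, 0, 0, 0, -2.3, 0, 0, 0, 0, 0, 0, -2.3, 0, 0]
}}

```text
t: 26.2
position: [480.3, -369.3, 193.3]
tool_rot: [0.683, 0.698, 0.155, 0.152]
ft_force: [0.1, 0.2, -5.4]
opening: 0.389
```

Emit:
{"name": "drive_tool", "arguments": {
  "rows": [0, 0, 0, 0, 1, 0, 0, 0, 0, 0, 0, 2, 0, 0, 0, 0, 0, 0, 2.3, 0, 0, 0, 0, 0, 0, 2.3, 0, 0, 0, 0, 0, 0, 2.3, 0, 0]
}}

```text
t: 26.82
position: [480.6, -369.3, 193.2]
tool_rot: [0.699, 0.715, 0.013, 0.013]
ft_force: [-0.0, 0.4, -5.9]
opening: 0.388
```

```bash
python3 -c "
from h import *
avg(7);mom()
plan([433.3,133.5,220],91.8)"
```

```text
avg Mtool,F [ 8.800e-02  1.000e-03 -3.000e-03 -4.600e-02  1.420e-01 -5.819e+00] sd [0.04  0.036 0.017 0.48  0.365 0.369] Mx [0.119 0.091 0.136 0.136 0.044 0.042 0.05 ]
t 27.18 pos [ 480.  -369.5  193.6] yaw 91.21 F [ 0.29  0.52 -5.14] Mworld [-0.002  0.05   0.013] Mtool [ 0.05  -0.    -0.013] op 0.389 qv 0.004 tilt [ 0.037  0.001 -0.999]
t 27.18 pos [ 480.  -369.5  193.6] yaw 91.21 J [-0.67  0.42  0.15  1.28  0.02 -0.69] -> shift [16.79 -1.17 -0.92] turn [ 0.21  0.   -0.06]
```

Emit:
{"name": "drive_tool", "arguments": {
  "rows": [0, 2, -0.1, -1, 0.2, 0, 0, 0, 16.8, -1.22, -1, 0.21, 0, -0.06, 0, 16.8, -1.22, -1, 0.21, 0, -0.06, 0, 16.8, -1.22, -1, 0.21, 0, -0.06, 0, 16.8, -1.22, -1, 0.21, 0, -0.06]
}}

```text
t: 27.8
position: [450.4, -63.2, 222.2]
tool_rot: [0.696, 0.718, 0.0, 0.001]
ft_force: [0.8, 0.7, -6.6]
opening: 0.39
```

```bash
python3 -c "
from h import *
plan([431.6,133.7,222],91.85)"
```

```text
t 27.8 pos [450.4 -63.2 222.2] yaw 91.78 J [-0.14  0.12 -0.17  1.28  0.   -0.17] -> shift [ 6.58 -0.42  0.  ] turn [ 0.01  0.   -0.01]
```

Emit:
{"name": "drive_tool", "arguments": {
  "rows": [0, 6.58, -0.42, 0, 0.01, 0, -0.01, 0, 6.58, -0.42, 0, 0.01, 0, -0.01, 0, 6.58, -0.42, 0, 0.01, 0, -0.01, 0, 6.58, -0.42, 0, 0.01, 0, -0.01, 0, 6.58, -0.42, 1.5, 0.01, 0, -0.01]
}}

```text
t: 28.42
position: [433.7, 135.3, 179.0]
tool_rot: [0.695, 0.719, 0.003, 0.001]
ft_force: [0.1, 0.2, -7.0]
opening: 0.384
```

```bash
python3 -c "
from h import *
plan([431.6,133.7,133],91.85)"
```

```text
t 28.43 pos [433.7 135.3 179. ] yaw 92.0 J [ 0.3   0.13 -0.27  1.17 -0.    0.27] -> shift [-0.05 -0.08  1.53] turn [ 0.03 -0.01  0.01]
```

Emit:
{"name": "drive_tool", "arguments": {
  "rows": [0, -0.05, -0.07, 0.8, 0.03, 0, 0.01, 0, -0.05, -0.07, 1.5, 0.03, 0, 0.01, 0, -0.05, -0.07, 1.5, 0.03, 0, 0.01]
}}

```text
t: 28.8
position: [431.1, 132.9, 133.1]
tool_rot: [0.696, 0.718, -0.0, -0.001]
ft_force: [0.2, -0.4, -5.5]
opening: 0.389
```

```bash
python3 - <<'E'
from h import *
i=ctrl.camera_info("wrist");im,d=ctrl.read_camera("wrist");cv2.imwrite("pics/w8.png",im[...,::-1])
P=cloud(i,d)
m=(P[...,2]>46)&(P[...,2]<64)
Q=P[m&(P[...,1]<170)&(P[...,1]>90)&(P[...,0]>350)&(P[...,0]<510)];print(len(Q),cv2.minAreaRect(Q[:,:2].astype(np.float32)))
Q=P[(P[...,2]>150)&(P[...,2]<180)&(P[...,1]<165)&(P[...,1]>105)&(P[...,0]<400)];print(cv2.minAreaRect(Q[:,:2].astype(np.float32)),Q.min(0),Q.max(0))
plan([431.6,133.7,110],91.85)
E
```

```text
867 ((376.697021484375, 131.67613220214844), (18.8078670501709, 53.844364166259766), 1.8140950202941895)
((386.03448486328125, 131.19442749023438), (27.926959991455078, 34.585906982421875), 0.018702663481235504) [372.06943536 113.90127163 150.02313907] [399.99752073 148.49163289 163.73020148]
t 28.85 pos [431.8 133.2 134.2] yaw 91.86 J [ 0.3   0.16 -0.35  1.06  0.    0.27] -> shift [ 0.01 -0.    0.81] turn [ 0.   -0.01  0.  ]
```

View pics/w8.png

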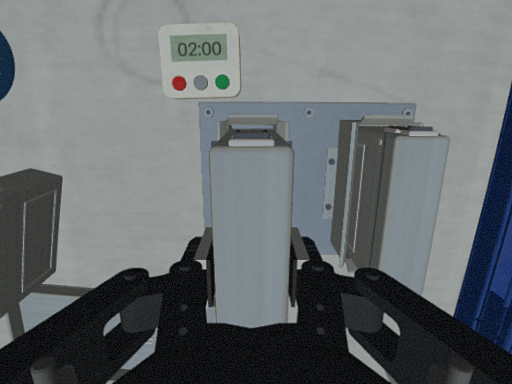

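Emit:
{"name": "drive_tool", "arguments": {
  "rows": [0, 0.03, 0, 0.3, 0, 0, 0, 0, 0.03, 0, 0.6, 0, 0, 0, 0, 0.03, 0, 0.85, 0, 0, 0, 0, 0.03, 0, 0.85, 0, 0, 0]
}}

```text
t: 29.35
position: [431.3, 134.0, 108.1]
tool_rot: [0.696, 0.718, -0.0, -0.001]
ft_force: [0.4, 0.2, -5.9]
opening: 0.388
```

Emit:
{"name": "drive_tool", "arguments": {
  "rows": [0, 0, 0, 0.3, 0, 0, 0, 0, 0, 0, 0.6, 0, 0, 0, 0, 0, 0, 0.85, 0, 0, 0, 0, 0, 0, 1, 0, 0, 0]
}}

```text
t: 29.85
position: [431.0, 134.0, 77.5]
tool_rot: [0.695, 0.719, -0.0, -0.001]
ft_force: [0.0, -0.5, -5.5]
opening: 0.387
```

Emit:
{"name": "drive_tool", "arguments": {
  "rows": [0, 0, 0, 0.05, 0, 0, 0, 0, 0, 0, 0.08, 0, 0, 0]
}}

```text
t: 30.1
position: [430.8, 134.0, 75.5]
tool_rot: [0.696, 0.719, -0.0, -0.001]
ft_force: [-12.0, -1.7, 17.5]
opening: 0.385
```

Emit:
{"name": "drive_tool", "arguments": {
  "rows": [0.6, 0, 0, 0, 0, 0, 0, 0.8, 0, 0, 0, 0, 0, 0, 0.8, 0, 0, 0, 0, 0, 0]
}}

```text
t: 30.48
position: [431.1, 134.1, 75.7]
tool_rot: [0.696, 0.719, -0.0, -0.001]
ft_force: [-0.3, -0.1, -0.0]
opening: 0.8
```

Emit:
{"name": "drive_tool", "arguments": {
  "rows": [0.9, 0, 0, -1.5, 0, 0, 0, 1, 0, 0, -3.2, 0, 0, 0, 1, 0, 0, -5, 0, 0, 0, 1, 0, 0, -5, 0, 0, 0]
}}

```text
t: 30.98
position: [433.2, 134.5, 229.4]
tool_rot: [0.696, 0.718, 0.003, 0.001]
ft_force: [0.3, 0.1, -0.7]
opening: 0.998
```

```bash
python3 - <<'E'
from h import *
i=ctrl.camera_info("wrist");im,d=ctrl.read_camera("wrist");cv2.imwrite("pics/w9.png",im[...,::-1])
P=cloud(i,d)
for a,b in[(190,270),(90,170)]:
  Q=P[(P[...,2]>90)&(P[...,2]<115)&(P[...,1]<b)&(P[...,1]>a)&(P[...,0]<500)&(P[...,0]>350)];print(np.median(Q[:,2]),Q[:,2].std(),cv2.minAreaRect(Q[:,:2].astype(np.float32)))
plan([480.5,-78,228],77.6)
E
```

```text
103.56266436140214 2.8040916848402877 ((428.4753112792969, 233.00209045410156), (116.90145111083984, 35.44498825073242), 1.2845697402954102)
103.62332090471673 1.2802600039058334 ((431.88531494140625, 133.84429931640625), (119.732666015625, 34.48039627075195), 1.9737030267715454)
t 31.02 pos [432.3 134.3 227.2] yaw 91.86 J [ 0.3   0.11 -0.16  1.29  0.    0.27] -> shift [-7.12  1.38 -0.04] turn [ 0.01 -0.01  1.43]
```

View pics/w9.png

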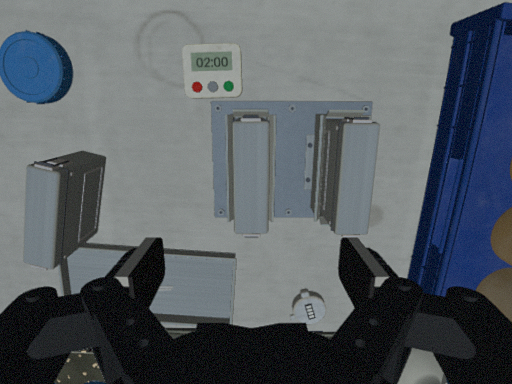

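Both silent cases are home: their tops are at 103.6 mm, against 104 expected. Next I fetch case 1, the rattler.

Emit:
{"name": "drive_tool", "arguments": {
  "rows": [1, -7.12, 1.38, 0, 0, 0, 1.43, 1, -7.12, 1.38, 0, 0, 0, 1.43, 1, -7.12, 1.38, 0, 0, 0, 1.43, 1, -7.12, 1.38, 0, 0, 0, 1.43, 1, -7.12, 1.38, 0, 0, 0, 1.43]
}}

```text
t: 31.65
position: [480.3, -79.7, 225.5]
tool_rot: [0.781, 0.625, 0.001, -0.001]
ft_force: [-0.8, 1.0, 0.1]
opening: 0.999
```

Emit:
{"name": "drive_tool", "arguments": {
  "rows": [1, 0, 0, 0, 0, 0, 0]
}}

```text
t: 31.78
position: [479.8, -79.3, 224.7]
tool_rot: [0.781, 0.625, 0.0, -0.001]
ft_force: [0.2, 0.4, 0.3]
opening: 1.0
```

```bash
python3 - <<'E'
from h import *
i=ctrl.camera_info("top");im,d=ctrl.read_camera("wrist")
plan([480.5,-78,71],77.6)
P=cloud(i,np.load("top0.npy"))
Q=P[140:190,165:250].reshape(-1,3);Q=Q[(Q[:,2]>11)&(Q[:,2]<30)&(Q[:,0]>540)];print("tray rim",cv2.minAreaRect(Q[:,:2].astype(np.float32)))
E
```

```text
t 31.82 pos [479.8 -79.2 224.7] yaw 77.41 J [-0.16  0.19 -0.08  1.3   0.    0.05] -> shift [0.03 0.02 5.12] turn [-0.01 -0.01 -0.02]
tray rim ((637.2294921875, -4.4185333251953125), (321.52313232421875, 170.25973510742188), 89.93901824951172)
```

Emit:
{"name": "drive_tool", "arguments": {
  "rows": [1, 0.03, 0.02, 2, 0, 0, 0, 1, 0.03, 0.02, 4, 0, 0, 0, 1, 0.03, 0.02, 5.13, 0, 0, 0, 1, 0.03, 0.02, 5.13, 0, 0, 0, 0, 0.03, 0.02, 5.13, 0, 0, 0]
}}

```text
t: 32.45
position: [481.2, -77.7, 72.3]
tool_rot: [0.78, 0.626, 0.001, -0.001]
ft_force: [-0.0, 0.8, 0.4]
opening: 0.82
```

Emit:
{"name": "drive_tool", "arguments": {
  "rows": [0, 0, 0, 0, 0, 0, 0, 0, 0, 0, 0, 0, 0, 0, 0, 0, 0, 0, 0, 0, 0, 0, 0, 0, 0, 0, 0, 0, 0, 0, 0, 0, 0, 0, 0]
}}

```text
t: 33.08
position: [482.1, -77.9, 73.7]
tool_rot: [0.78, 0.626, 0.002, 0.0]
ft_force: [-3.5, 0.2, 14.7]
opening: 0.385
```

Emit:
{"name": "drive_tool", "arguments": {
  "rows": [0, 0, 0, -1.5, 0, 0, 0, 0, 0, 0, -3, 0, 0, 0, 0, 0, 0, -4.2, 0, 0, 0, 0, 0, 0, -4.5, 0, 0, 0, 0, 0, 0, -4.5, 0, 0, 0]
}}

```text
t: 33.7
position: [481.7, -78.1, 208.0]
tool_rot: [0.78, 0.626, 0.001, -0.0]
ft_force: [-0.3, -0.3, -6.1]
opening: 0.382
```

```bash
python3 - <<'E'
from h import *
mom();plan([609,-1,205],77.6);plan([609,-1,205],0)
E
```

```text
t 33.7 pos [481.7 -78.1 208. ] yaw 77.45 F [-0.34 -0.33 -6.05] Mworld [ 0.019 -0.033  0.026] Mtool [-0.028  0.026 -0.026] op 0.382 qv 0.032 tilt [ 0.002  0.002 -1.   ]
t 33.7 pos [481.7 -78.1 208. ] yaw 77.45 J [-0.16  0.19 -0.12  1.26  0.    0.06] -> shift [3.43 3.58 0.12] turn [ 0.01 -0.01 -0.02]
t 33.7 pos [481.7 -78.1 208. ] yaw 77.45 J [-0.16  0.19 -0.12  1.26  0.    0.06] -> shift [3.43 3.58 0.12] turn [-0.   -0.02  7.74]
```

Emit:
{"name": "drive_tool", "arguments": {
  "rows": [0, 1.2, 1.2, 0, 0, 0, 1, 0, 2.4, 2.4, 0, 0, 0, 2, 0, 3.43, 3.58, 0.1, 0, 0, 3, 0, 3.43, 3.58, 0.1, 0, 0, 4, 0, 3.43, 3.58, 0.1, 0, 0, 5]
}}

```text
t: 34.33
position: [608.3, -0.6, 202.5]
tool_rot: [0.972, 0.235, -0.001, -0.001]
ft_force: [-0.4, -0.0, -5.0]
opening: 0.386
```

```bash
python3 - <<'E'
from h import *
plan([609,-1,205],0)
E
```

```text
t 34.33 pos [ 6.083e+02 -6.000e-01  2.025e+02] yaw 27.16 J [-0.    0.45  0.22  1.35  0.    1.09] -> shift [ 0.01  0.02 -0.08] turn [-0.01  0.01  2.72]
```

Emit:
{"name": "drive_tool", "arguments": {
  "rows": [0, 0, 0, -0.05, 0, 0, 1, 0, 0, 0, -0.05, 0, 0, 2, 0, 0, 0, -0.05, 0, 0, 2.7, 0, 0, 0, -0.05, 0, 0, 2.7, 0, 0, 0, -0.05, 0, 0, 2.7]
}}

```text
t: 34.95
position: [607.9, -0.6, 202.9]
tool_rot: [1.0, 0.003, -0.002, -0.001]
ft_force: [-0.2, 0.7, -6.0]
opening: 0.387
```

Emit:
{"name": "drive_tool", "arguments": {
  "rows": [0, 0, 0, 0, 0, 0, 0, 0, 0, 0, 0, 0, 0, 0, 0, 0, 0, 0, 0, 0, 0, 0, 0, 0, 0, 0, 0, 0, 0, 0, 0, 0, 0, 0, 0]
}}

```text
t: 35.58
position: [608.0, -0.6, 202.9]
tool_rot: [1.0, 0.003, -0.002, -0.001]
ft_force: [-0.5, -0.2, -5.6]
opening: 0.387
```

```bash
python3 - <<'E'
from h import *
mom()
for n in["scene","top"]:
    im,d=ctrl.read_camera(n);cv2.imwrite(f"pics/end_{n}.png",im[...,::-1])
i=ctrl.camera_info("wrist");im,d=ctrl.read_camera("wrist");cv2.imwrite("pics/end_w.png",im[...,::-1])
mom()
E
```

```text
t 35.58 pos [ 6.080e+02 -6.000e-01  2.029e+02] yaw 0.33 F [-0.5  -0.18 -5.63] Mworld [-0.066 -0.02  -0.034] Mtool [-0.066  0.02   0.034] op 0.387 qv 0.001 tilt [-0.003  0.002 -1.   ]
t 35.73 pos [ 6.080e+02 -6.000e-01  2.029e+02] yaw 0.33 F [-0.63  0.21 -5.64] Mworld [-0.099 -0.014  0.005] Mtool [-0.099  0.014 -0.005] op 0.385 qv 0.001 tilt [-0.003  0.002 -1.   ]
```

View pics/end_top.png

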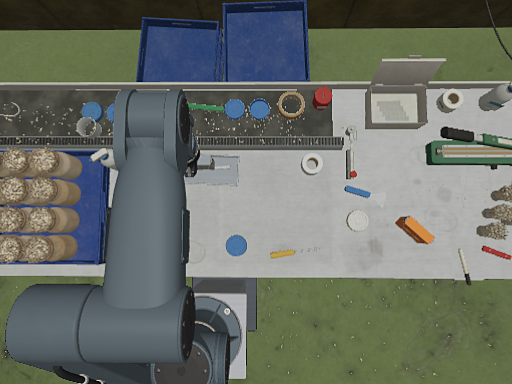

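View pics/end_w.png

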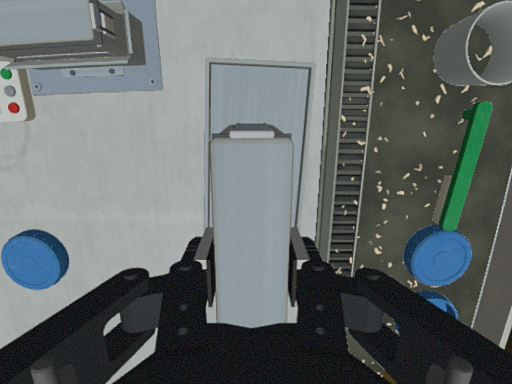

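View pics/end_scene.png

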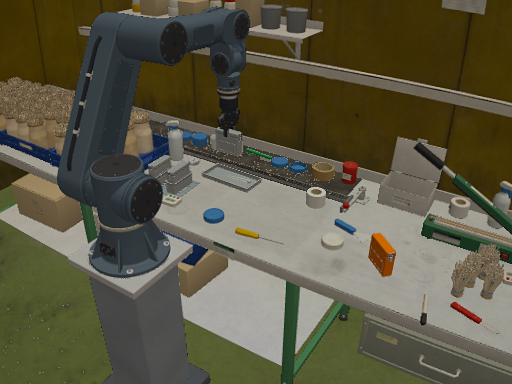

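The last pictures show the rattling case level and centred over the tray, with its underside about 130 mm up. The dock holds the other two cases, and nothing else has moved.

```bash
python3 -c "
from cell import ctrl
print(ctrl.job_done())"
```

```text
the job is handed in; nothing more can be done
None
```

The rattling case is the one that stood nearest the dock. It is now held upright and still over the middle of the tray, and the two silent cases are in the dock. I handed the job in at about 35.7 s of the 72 s.

- **Finding the rattler:** I lifted and tipped each case both ways. The nearest case's settled wrist moment swung from about +0.11 to between −0.07 and −0.12 N m. The other two stayed put: the middle one near 0, the far one about 0.045 N m both ways. My first readings, taken while the arm was still settling, were unclear (a 0.14 N m difference), so I averaged several after it had settled.
- **Dock:** The middle case is in the left slot and the far case in the right. After release, both tops measured 103.6 mm, against 104 mm for fully home. The rattling case never went near the dock.
- **Tray:** The held case is level to about 0.2°, with its underside about 130 mm above the bench and the joints at rest. The arm hid it in the top camera's last picture, so this rests on the scene and wrist pictures and the arm's own readings.
- **Forces:** The highest wrist force I saw was about 61 N (limit 120 N), when I set the rattling case back down on the bench a little hard. It stood upright, where it had been.
- **Camera disagreement:** The top and wrist cameras differed by 1 to 3 mm sideways, so I lined up the slots with the wrist camera, and both cases went in without side force.

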